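# Dock the driver sled and snap the catch over

### The job

Slide the yellow-finned driver sled fully home into the socket of the test dock by feel, without ramming it, then press the black thumb screw of the orange seesaw catch gently down until the catch snaps over its centre and locks closed behind the sled. Let go, and leave everything else on the table where it is.

Things in the scene. Friction and masses are not known exactly. Their poses are not given: they have to be found in the camera images.
- dock: Fixed aluminium base 230 x 155 x 12 mm; origin on the table under the guide's middle, x = direction the sled slides home, z up. Two grey rails along x (inner faces y = +-37 mm, x -55 to +50) with lips 40 to 44 mm above the table reaching in to y = +-32 hold the sled: 2 mm play per side, 4 mm above. Socket at the +x end, catch at the -x end on the +y side.
- socket: Fixed black block at the dock's +x end, 45 x 94 mm, top 52 mm above the table, front face at dock x = +50 mm (its frame is the dock's frame). In the last 1 to 9 mm the plug also pushes back a stiff contact carriage (2 N more, no spring-back). Sliding takes about 3 to 12 N in all, more near the end; at the face it turns hard. Over 25 N sled on socket does damage.
- sled: Loose black sled, box 110 x 70 x 24 mm (x, y, z), 0.14 to 0.28 kg, in the guide on the dock's base (underside 12, top 36 mm above the table); origin at the centre of its underside, x towards its green plug (34 mm wide, 14 mm long, on the front). Home = front shoulder against the socket: origin at x = -5 mm, y about 0 in the dock's frame. Starts 12 to 28 mm short of home.
- sled_fin (a point): Centre of the sled's yellow upright fin, 36 x 14 x 24 mm (x, y, z) on top of the sled, 31 mm ahead of the sled's origin and 36 mm above its underside (48 mm above the table; fin top 60 mm above the table). It can be gripped across its 14 mm or pushed on its rear face.
- catch_seat (a point): Point on top of the orange arm where the thumb screw stands. Open: dock x -68, y +25, 66 mm above the table; closed: y +28, 45 mm. The screw's round black head, 22 mm across, stands square to the arm; its top is 9 to 23 mm from this point along the screw (open: at y +27 to +31, 75 to 89 mm up; closed: y +22 to +26): set anew each time, unknown, so contact must be felt.
- catch (a joint): Angle of the orange seesaw catch, rad, pivot along dock x at y +66, 62 mm up: 0 open (screw end raised 0.26 rad; the start), 0.26 level, 0.52 closed on its stop, steel nose behind the sled. A spring holds it open up to dead centre at 0.40 (head 15 mm lower), then snaps it shut (5 mm more). 4 to 8 N on the head moves it, less near centre. Nose lands on a sled over 2 mm short. Over 20 N does damage.
- spare_a_mid (a point): Bystander: spare sled with blue fin, 110 x 70 x 24 mm; point at its body's upper face, 24 mm up.
- spare_b_mid (a point): Bystander: spare sled with white fin, 110 x 70 x 24 mm; point at its upper face, 24 mm up.
- bottle_mid (a point): Bystander: clear bottle with red cap, 62 mm across, 200 mm tall; point half-way up.
- mug_mid (a point): Bystander: white mug, 80 mm across, 90 mm tall; point half-way up.
- tape_mid (a point): Bystander: blue ring of tape, 90 mm across, 22 mm tall; centre.
- mouse_mid (a point): Bystander: black computer mouse, 100 x 58 x 30 mm; centre.
- driver: Bystander: screwdriver about 200 mm long lying on the table, red handle; origin near its middle, x towards its tip.
Things that resemble listed ones, but are neither listed nor needed, are in the scene too. What is shaped like the sled but red is not meant.

How it is judged:
By the outcome, as a careful person would: the job done as asked, in the order asked, and still so for the second after the job is handed in, with the robot touching nothing.
It also fails if it takes over 42 s, if anything falls off the work surface, if the arm or the gripper's body presses on something with over 40 N, if the wrist force passes 120 N, or if a joint passes its speed limit or range.

### The arm

A 7-joint arm with a two-finger parallel gripper is mounted at the origin on the work surface. World frame = base frame: x ahead of the robot, y to its left, z up, the work surface at z = 0. Lengths are in mm, angles in rad, forces in N, time in s.
With the tool pointing down it reaches from about 400 to 875 mm from the base axis. Payload 4.4 kg.
Tool frame: the origin (TCP) lies at the very end of the fingers, on their centre line; the grasp point (between the pads) lies 19 mm behind it; y points along the fingers, z is the direction in which the jaws open and shut, and the axes are right-handed (so a half turn about y gives the same grasp; the last joint's range is limited). The gripper opens to 85 mm and grips with 20 to 120 N. Pads are 22 mm wide; open, the fingers measure 114 mm over their backs; the gripper's body (76 mm by 85 mm) begins 54 mm behind the grasp point. The pads swing forward as they close: fully open they stand 13 mm farther back than shut.
Start: joints at [-1.236, 0.628, 0.038, 1.517, -0.027, 0.996, -0.02], TCP at [253.579, 598.511, 231.313] pointing down, gripper open.
Joint ranges: [-3.06, 3.06], [-0.37, 2.12], [-1.25, 1.32], [0.18, 2.47], [-1.1, 4.24], [0.23, 1.98], [-2.94, 2.94]. Speed limits (rad/s): [2.57, 2.57, 3.14, 3.14, 3.14, 3.14, 3.14].

### API

Orientations are given as [roll, pitch, yaw] about the fixed x, y, z axes, in that order (R = Rz(yaw) Ry(pitch) Rx(roll)).
In Python, from cell import ctrl, imaging, finish_job gives the robot as it stands.
- The arm moves only by the shell command python3 -m inch 'ROWS'. ROWS is JSON, one flat list of numbers, 7 for each row, row after row: the opening, from 0 (shut) to 1 (fully open), then the shift along the tool's x, y, z in cm, then the turn, a rotation vector about the tool's x, y, z in degrees. A call has 1 to 12 rows; each row is the pose to reach, as a shift and turn from the pose commanded when the call began, along the tool's axes at that moment; what a row does not reach only later rows make up. A row lasts 1/10 s, in which the tool goes at most 50 mm and 8.59 degrees, less where a joint would pass 70% of its speed; a pose out of reach is approached as far as the arm can. A call with a gripper value outside its range is refused whole. The fingers move at their own pace and stop on an object; the grip force is fixed at half the most. Time passes only in rows, so rows that repeat a pose let the fingers close. It gives the time, the measured TCP pose, the force and the opening at its end, in the units of the state.
- ctrl.read_state(): the state, without advancing time (a new reading comes with each control period).
- imaging.get_image(name): name is "side" or "top"; returns a dict with "img" (420x560x3 uint8, red, green, blue), "fx", "fy", "cx", "cy" (pixels), "R" (3x3) and "t" (3): a world point X has camera coordinates R X + t. Camera axes: x right, y down, z forward; pixel columns grow to the right and rows downward; lengths in mm; the calibration is good to about 2 mm. A picture is of the moment at which its call begins. There is no depth.
- finish_job(): hands the job in, once; it reports no verdict.
The state is a dict: "clock": time; "qpos": joint angles; "qd": joint speeds; "tau": joint torques, N m; "eef_pos": TCP position; "tool_rot": TCP orientation; "force": force on the tool from outside, world axes, zero at the start; "torque": the same for the moment, N m; "width": finger opening in mm.
Only numpy, scipy, OpenCV 4.12 (cv2) and the standard library are available. Lean on these libraries where they do the work, as an engineer would, in place of code of your own. Each camera call takes 0.05 s, during which the arm holds its last target.

## Working session

There is one attempt and no reset: what is moved stays moved. The work goes in short steps, Python scripts to look and compute and a shell command to move; the robot and the scene stay as the last step left them, time stands still between calls to the robot, and variables do not carry over. Pictures are saved under pics/ and viewed, and the job is handed in when it is done.

```bash
mkdir -p pics; ls; python3 - <<'E'
from cell import ctrl, imaging
import cv2
print(ctrl.read_state())
for n in("side","top"):
    d=imaging.get_image(n); cv2.imwrite(f"pics/{n}0.png",d["img"][:,:,::-1]); print(n,d["fx"],d["fy"],d["cx"],d["cy"],d["R"],d["t"])
E
```

```text
pics
{'clock': 0.0, 'qpos': array([-1.2357681 ,  0.62935809,  0.03843114,  1.51836847, -0.02702282,
        0.99629738, -0.02001414]), 'qd': array([ 0.00058064,  0.00067146, -0.00026513,  0.00149979,  0.00012287,
       -0.00158264,  0.00053119]), 'tau': array([-6.31810999e-04, -5.63387203e+01,  1.22536797e+00, -1.93459922e+01,
        1.07091325e-02,  1.04134547e-02, -1.34303397e-05]), 'eef_pos': array([253.33454911, 597.9189691 , 230.38098438]), 'tool_rot': array([-1.57271022e+00, -4.83884459e-07, -4.00846047e-01]), 'force': array([-0.52159517,  0.639835  ,  0.33501644]), 'torque': array([-0.01648764,  0.00983633,  0.06472506]), 'width': 85.67887933438642}
side 479.2889933745462 479.2889933745462 276.3789166586076 214.40705254252566 [[ 0.82862667 -0.55966792 -0.01223331]
 [-0.40248309 -0.5804306  -0.7078896 ]
 [ 0.38908251  0.5914999  -0.70621715]] [-371.08383595  305.18888255 1365.59056523]
top 385.8892070260903 385.8892070260903 279.50418762096297 210.5272400357477 [[-0.01946931 -0.999801    0.00434886]
 [-0.99278448  0.01881755 -0.11842668]
 [ 0.11832128 -0.00662316 -0.99295328]] [  38.81202331  523.87413275 1224.58186635]
```

View pics/side0.png

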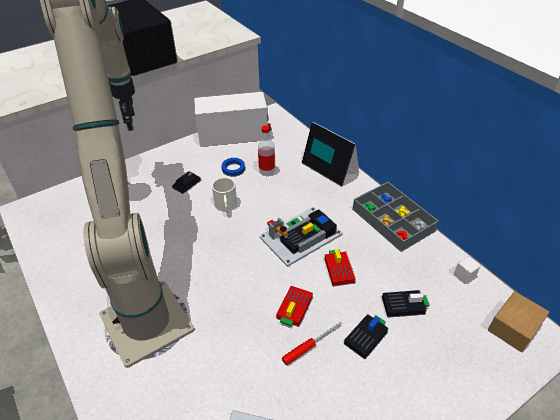

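View pics/top0.png

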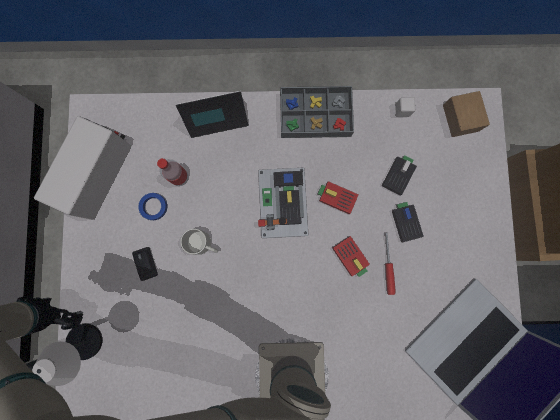

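```bash
python3 - <<'E'
import cv2
a=cv2.imread("pics/top0.png")[160:245,245:325]; cv2.imwrite("pics/topc.png",cv2.resize(a,None,fx=7,fy=7,interpolation=cv2.INTER_CUBIC))
a=cv2.imread("pics/side0.png")[200:270,255:350]; cv2.imwrite("pics/sidec.png",cv2.resize(a,None,fx=8,fy=8,interpolation=cv2.INTER_CUBIC))
E
```

```text
(no output)
```

View pics/topc.png

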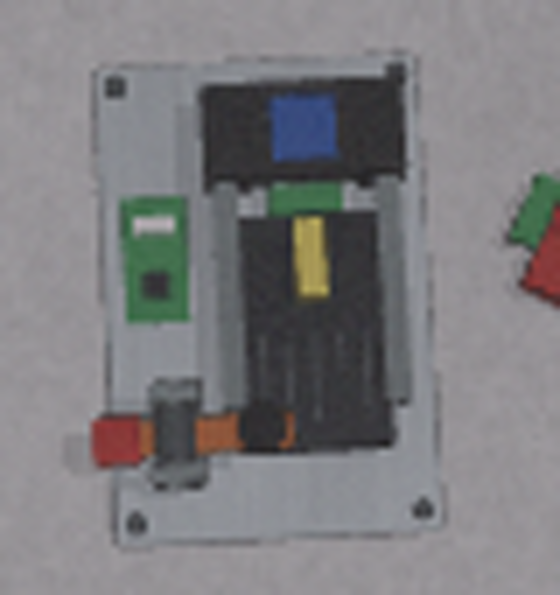

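View pics/sidec.png

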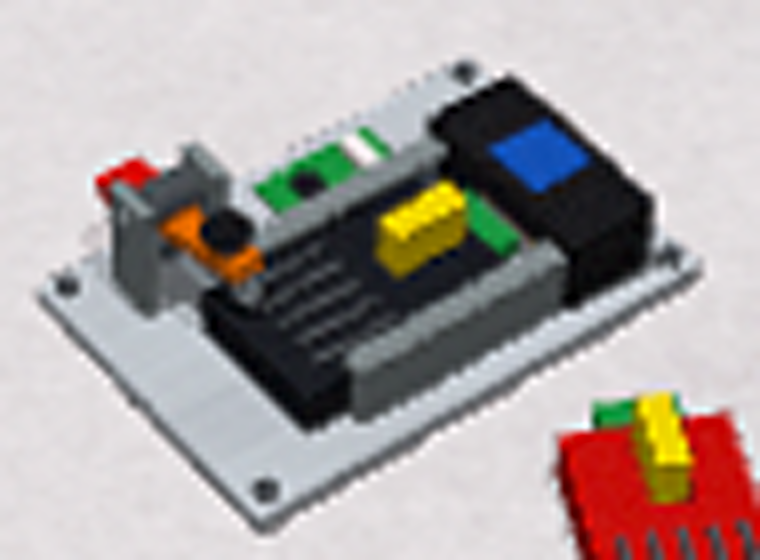

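```bash
cat > h.py <<'E'
import numpy as np
from scipy.optimize import least_squares
from scipy.spatial.transform import Rotation as Ro
C={'side':(479.289,276.379,214.407,[[ 0.82862667,-0.55966792,-0.01223331],[-0.40248309,-0.5804306,-0.7078896],[0.38908251,0.5914999,-0.70621715]],[-371.08383595,305.18888255,1365.59056523]),
'top':(385.889,279.504,210.527,[[-0.01946931,-0.999801,0.00434886],[-0.99278448,0.01881755,-0.11842668],[0.11832128,-0.00662316,-0.99295328]],[38.81202331,523.87413275,1224.58186635])}
def proj(c,X):
    f,cx,cy,R,t=C[c]; p=np.asarray(R)@X+np.asarray(t); return np.array([f*p[0]/p[2]+cx,f*p[1]/p[2]+cy])
def T(u,v): return 245+(u-3)/7,160+(v-3)/7
def S(u,v): return 255+(u-3.5)/8,200+(v-3.5)/8
def d2w(p,X): 
    c,s=np.cos(p[2]),np.sin(p[2]); return np.array([p[0]+c*X[0]-s*X[1],p[1]+s*X[0]+c*X[1],X[2]])
def back(c,uv,z):
    f,cx,cy,R,t=C[c];R=np.array(R);d=R.T@[(uv[0]-cx)/f,(uv[1]-cy)/f,1];o=-R.T@t; return o+d*(z-o[2])/d[2]
E
python3 - <<'E'
from h import *
O=[('top',T(200,88),(95,47,52)),('top',T(405,77),(95,-47,52)),('top',T(406,178),(50,-47,52)),('top',T(206,190),(50,47,52)),
('side',S(428,125),(50,47,52)),('side',S(510,76),(95,47,52)),('side',S(657,205),(95,-47,52)),('side',S(572,252),(50,-47,52)),
('side',S(349,366),(-55,-37,44)),]
f=lambda p:np.concatenate([proj(c,d2w(p,X))-uv for c,uv,X in O])
r=least_squares(f,[600,0,0]);print(r.x,r.fun.reshape(-1,2).round(1).tolist())
p=r.x
def inv(w):
    c,s=np.cos(p[2]),np.sin(p[2]);d=w[:2]-p[:2];return np.array([c*d[0]+s*d[1],-s*d[0]+c*d[1]]).round(1)
for n,c,uv in [('fintop T','top',T(u,v)) for u,v in [(293,218),(322,216),(328,295),(302,298)]]+[('fintop S','side',S(u,v)) for u,v in[(378,232),(445,182),(468,195),(400,247)]]:print(n,inv(back(c,uv,60)))
print('head T',inv(back('top',T(263,425),82)),'S',inv(back('side',S(228,228),82)))
print('sled rear T',inv(back('top',T(395,445),36)),inv(back('side',S(307,418),36)))
for n,c,uv in[('top',c,uv) for c,uv in[('top',T(100,68)),('top',T(412,52)),('top',T(443,527)),('top',T(120,545))]]:print('base',inv(back(c,uv,12)))
for u,v in [(38,293),(262,535),(703,265),(462,58)]:print('baseS',inv(back('side',S(u,v),12)))
E
```

```text
[ 5.54103617e+02 -4.70568522e+00  3.68333772e-02] [[0.4, 0.1], [0.1, 0.1], [0.8, -0.7], [0.3, -0.8], [-0.7, -0.7], [-0.5, -0.2], [-0.3, -0.2], [-0.3, 0.0], [-0.3, 0.3]]
fintop T [30.7  9.1]
fintop T [30.9 -4.2]
fintop T [-5.6 -4.7]
fintop T [-6.4  7.2]
fintop S [-9.3  1.9]
fintop S [29.7  7.5]
fintop S [32.5 -3.7]
fintop S [-7.3 -9.8]
head T [-65.4  28.6] S [-68.4  22.9]
sled rear T [-73.7 -32.4] [-78.8 -42.4]
base [116.5  95.4]
base [116.1 -54. ]
base [-111.5  -54. ]
base [-111.4   97.5]
baseS [-113.5   93.4]
baseS [-116.2  -63.1]
baseS [115.6 -58.3]
baseS [113.8  96.8]
```

```bash
python3 - <<'E'
from h import *
O=[('top',T(200,88),(95,47,52)),('top',T(405,77),(95,-47,52)),('top',T(406,178),(50,-47,52)),('top',T(206,190),(50,47,52)),
('side',S(428,125),(50,47,52)),('side',S(510,76),(95,47,52)),('side',S(657,205),(95,-47,52)),('side',S(572,252),(50,-47,52)),
('side',S(349,366),(-55,-37,44)),]
B=[('top',T(u,v),a,b) for u,v,a,b in[(98,68,1,1),(414,52,1,-1),(443,526,-1,-1),(116,545,-1,1)]]+[('side',S(u,v),a,b) for u,v,a,b in[(38,293,-1,1),(262,533,-1,-1),(703,265,1,-1)]]
f=lambda p:np.concatenate([proj(c,d2w(p,X))-uv for c,uv,X in O]+[proj(c,d2w(p,(115*a,p[3]+77.5*b,12)))-uv for c,uv,a,b in B])
r=least_squares(f,[600,0,0,19],loss='soft_l1');print(r.x,f(r.x).reshape(-1,2).round(1).tolist())
p=r.x
print('fin center',d2w(p,(12,0,48)),'head',d2w(p,(-68,29,82)))
E
```

```text
[ 5.55126266e+02 -4.46253063e+00  3.56232245e-02  1.96572484e+01] [[0.3, -0.3], [0.0, -0.2], [0.8, -1.0], [0.2, -1.2], [-0.5, -0.8], [-0.3, -0.4], [-0.1, -0.3], [-0.1, -0.1], [-0.1, 0.1], [-0.2, 0.1], [0.8, -0.0], [1.1, 0.9], [0.6, 0.7], [-0.8, -0.7], [-0.5, -1.2], [-0.0, -0.1]]
fin center [567.11865259  -4.03514235  48.        ] head [486.13655276  22.09720365  82.        ]
```

```bash
python3 -m inch '[0,12,0,-11,0,-8,0, 0,48.8,0,-44.9,0,-25,0, 0,48.8,0,-44.9,0,-25,0, 0,48.8,0,-44.9,0,-25,0, 0,48.8,0,-44.9,0,-25,0, 0,48.8,0,-44.9,0,-25,0, 0,48.8,0,-44.9,0,-25,0, 0,48.8,0,-44.9,0,-25,0, 0,48.8,0,-44.9,0,-25,0, 0,48.8,0,-44.9,0,-25,0, 0,48.8,0,-44.9,0,-25,0, 0,48.8,0,-44.9,0,-25,0]'
```

```text
clock: 1.3
eef_pos: [502.0, 50.2, 231.2]
tool_rot: [-1.571, 0.0, 0.036]
force: [0.7, 0.8, -0.3]
width: -0.0
```

```bash
python3 -m inch '[0,0,0,0,0,0,0, 0,0,0,0,0,0,0, 0,0,0,0,0,0,0]'; python3 - <<'E'
from cell import ctrl
s=ctrl.read_state();print(s['eef_pos'],s['tool_rot'],s['force'])
E
```

```text
clock: 1.6
eef_pos: [500.9, 53.6, 231.0]
tool_rot: [-1.57, 0.001, 0.037]
force: [-0.1, 0.3, -0.2]
width: -0.0
[500.93318899  53.56460517 231.04016537] [-1.56987498e+00  1.02547963e-03  3.71945226e-02] [-0.08752496  0.33285677 -0.22205133]
```

```bash
python3 -m inch '[0,2.5,0,-5.0,0,0,0, 0,2.5,2.5,-6.0,0,0,0, 0,2.5,7,-6,0,0,0, 0,2.5,11,-6,0,0,0, 0,2.5,12,-6,0,0,0, 0,2.5,12,-6,0,0,0, 0,2.5,12,-6,0,0,0]'; python3 - <<'E'
from cell import ctrl,imaging
import cv2
s=ctrl.read_state();print(s['eef_pos'],s['tool_rot'],s['force'])
for n,(a,b,c,d) in(("side",(170,280,250,370)),("top",(150,250,235,335))):
    i=imaging.get_image(n)["img"][:,:,::-1]; cv2.imwrite(f"pics/{n}1.png",i); cv2.imwrite(f"pics/{n}1c.png",cv2.resize(i[a:b,c:d],None,fx=6,fy=6,interpolation=cv2.INTER_CUBIC))
E
```

```text
clock: 2.3
eef_pos: [529.8, -5.8, 112.7]
tool_rot: [-1.57, -0.002, 0.037]
force: [0.6, 0.7, 1.2]
width: 0.2
[529.80576286  -5.76464413 112.66024498] [-1.57046974 -0.00219883  0.03726941] [0.57549432 0.70442489 1.24021222]
```

View pics/side1c.png

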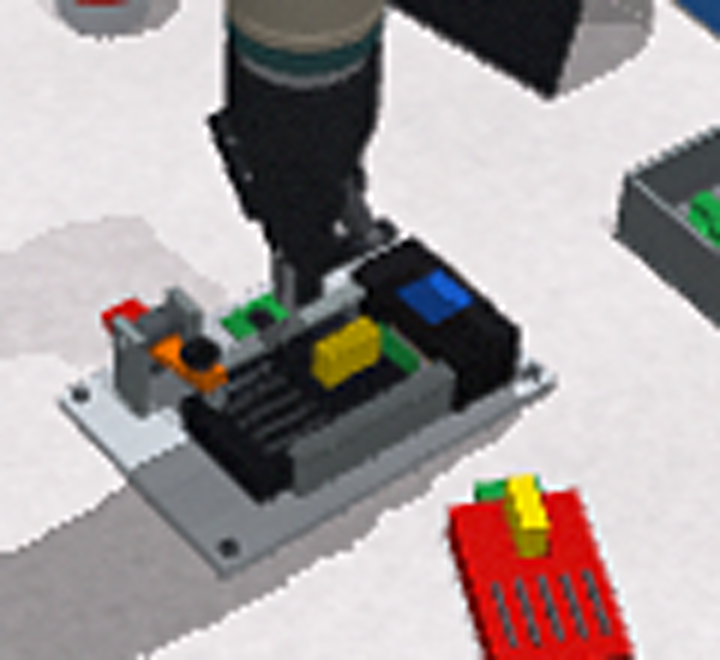

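View pics/top1c.png

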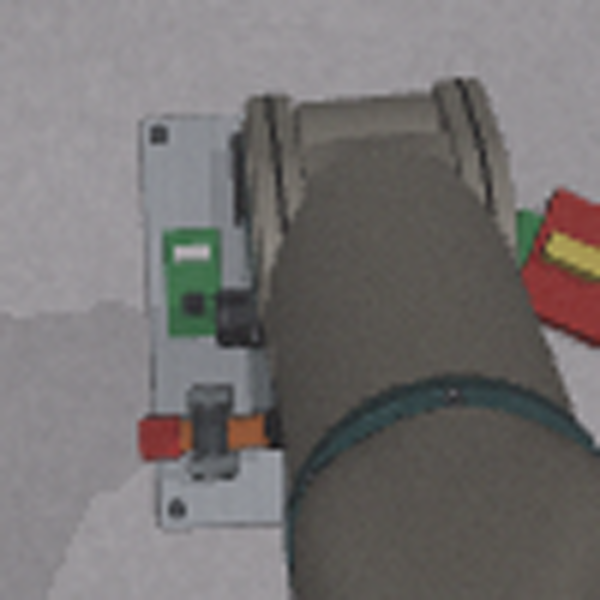

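```bash
python3 - <<'E'
from h import *
for X in ([529.8,-5.8,112.7],[529.8,-5.8,38],[519,-5.8,38]):
  print((proj('side',np.array(X))-[250,170])*6)
E
```

```text
[293.08736353 296.46195802]
[290.17838417 394.08584333]
[273.79781449 402.56631072]
```

```bash
python3 -m inch '[0,-0.2,3,0,0,0,0, 0,-0.2,5.5,0,0,0,0, 0,-0.2,6.8,0,0,0,0, 0,-0.2,6.8,0,0,0,0, 0,-0.2,6.8,0,0,0,0]'; python3 - <<'E'
from cell import ctrl,imaging
import cv2
s=ctrl.read_state();print(s['eef_pos'],s['tool_rot'],s['force'])
for n,(a,b,c,d) in(("side",(170,280,250,370)),):
    i=imaging.get_image(n)["img"][:,:,::-1]; cv2.imwrite(f"pics/{n}2.png",i); cv2.imwrite(f"pics/{n}2c.png",cv2.resize(i[a:b,c:d],None,fx=6,fy=6,interpolation=cv2.INTER_CUBIC))
E
```

```text
clock: 2.9
eef_pos: [527.6, -6.9, 44.3]
tool_rot: [-1.571, -0.002, 0.036]
force: [-0.6, 0.0, 0.2]
width: -0.3
[527.56522498  -6.92734152  44.25793798] [-1.57082424e+00 -1.50841059e-03  3.55274231e-02] [-0.55290175  0.033291    0.23744345]
```

View pics/side2c.png

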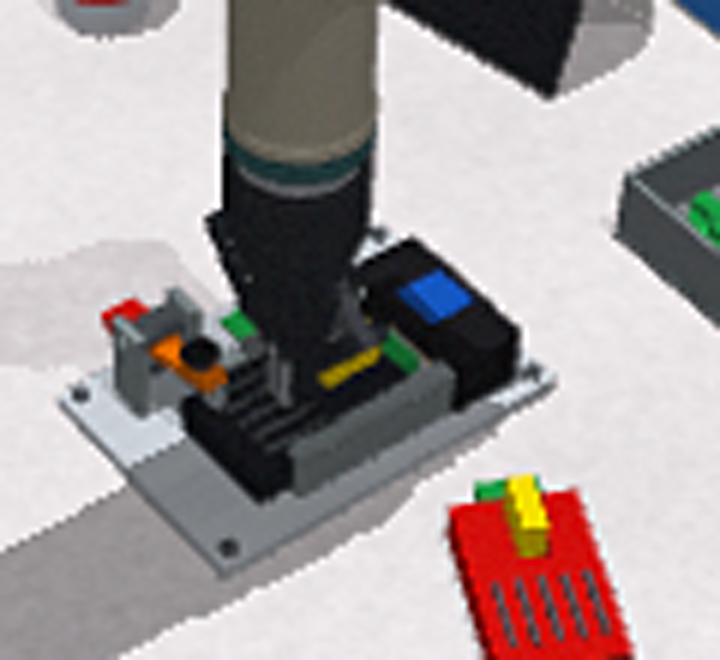

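```bash
python3 -m inch '[0,0,0.4,0.1,0,0,0, 0,0.2,0.4,0.1,0,0,0, 0,0.4,0.4,0.1,0,0,0, 0,0.5,0.4,0.1,0,0,0, 0,0.6,0.4,0.1,0,0,0, 0,0.6,0.4,0.1,0,0,0]';python3 -m inch '[0,0.1,0,0,0,0,0, 0,0.1,0,0,0,0,0]'; python3 -m inch '[0,0.1,0,0,0,0,0, 0,0.1,0,0,0,0,0]'
```

```text
clock: 3.55
eef_pos: [532.9, -5.8, 39.3]
tool_rot: [-1.571, -0.0, 0.035]
force: [0.4, -0.2, 0.2]
width: 0.1
clock: 3.75
eef_pos: [533.8, -5.7, 39.3]
tool_rot: [-1.571, -0.0, 0.035]
force: [0.2, 0.4, -0.8]
width: 0.2
clock: 3.95
eef_pos: [534.9, -5.7, 39.3]
tool_rot: [-1.571, -0.0, 0.035]
force: [-0.2, -0.1, 0.1]
width: -0.2
```

```bash
python3 -m inch '[0,0.1,0,0,0,0,0, 0,0.1,0,0,0,0,0]'|grep -E 'pos|force';python3 -m inch '[0,0.1,0,0,0,0,0, 0,0.1,0,0,0,0,0]'|grep -E 'pos|force'; python3 -m inch '[0,0.1,0,0,0,0,0, 0,0.1,0,0,0,0,0]'|grep -E 'pos|force'
```

```text
eef_pos: [535.8, -5.6, 39.3]
force: [-0.1, 0.2, 0.3]
eef_pos: [536.8, -5.5, 39.3]
force: [-0.1, -0.4, -0.2]
eef_pos: [537.9, -5.6, 39.3]
force: [-0.1, -1.0, -0.7]
```

```bash
python3 -m inch '[0,0.1,0,0,0,0,0, 0,0.1,0,0,0,0,0]'|grep -E 'pos|force'; python3 -m inch '[0,0.1,0,0,0,0,0, 0,0.1,0,0,0,0,0]'
```

```text
eef_pos: [538.9, -5.5, 39.3]
force: [0.1, -0.1, 0.8]
clock: 4.95
eef_pos: [539.0, -5.5, 39.2]
tool_rot: [-1.571, 0.002, 0.035]
force: [-2.0, 0.4, 1.5]
width: 0.0
```

```bash
for i in 1; do python3 -m inch '[0,0.1,0,0,0,0,0, 0,0.1,0,0,0,0,0]'|grep -E 'pos|force';done; python3 -m inch '[0,0.1,0,0,0,0,0, 0,0.1,0,0,0,0,0]'|grep -E 'pos|force'
```

```text
eef_pos: [540.4, -5.5, 39.2]
force: [-0.9, -0.1, -1.1]
eef_pos: [542.3, -5.4, 39.2]
force: [-0.4, -0.5, -1.1]
```

```bash
python3 -m inch '[0,0.1,0,0,0,0,0, 0,0.1,0,0,0,0,0]'|grep -E 'pos|force'; python3 -m inch '[0,0.1,0,0,0,0,0, 0,0.1,0,0,0,0,0]'|grep -E 'pos|force'
```

```text
eef_pos: [542.9, -5.4, 39.3]
force: [-0.6, 0.3, -0.4]
eef_pos: [544.0, -5.3, 39.3]
force: [0.1, 0.2, -0.5]
```

```bash
python3 -m inch '[0,0.1,0,0,0,0,0, 0,0.1,0,0,0,0,0]'|grep -E 'pos|force'; python3 -m inch '[0,0.1,0,0,0,0,0, 0,0.1,0,0,0,0,0]'|grep -E 'pos|force'
```

```text
eef_pos: [545.0, -5.3, 39.3]
force: [-0.8, -0.2, -0.2]
eef_pos: [546.0, -5.3, 39.3]
force: [-1.0, -0.1, -1.1]
```

```bash
python3 -m inch '[0,0.1,0,0,0,0,0, 0,0.1,0,0,0,0,0]'|grep -E 'pos|force'; python3 -c "
from cell import imaging
import cv2
i=imaging.get_image('side')['img'][:,:,::-1]; cv2.imwrite('pics/side3c.png',cv2.resize(i[170:280,250:370],None,fx=6,fy=6,interpolation=cv2.INTER_CUBIC))"
```

```text
eef_pos: [547.0, -5.2, 39.3]
force: [-1.0, 0.7, -1.4]
```

View pics/side3c.png

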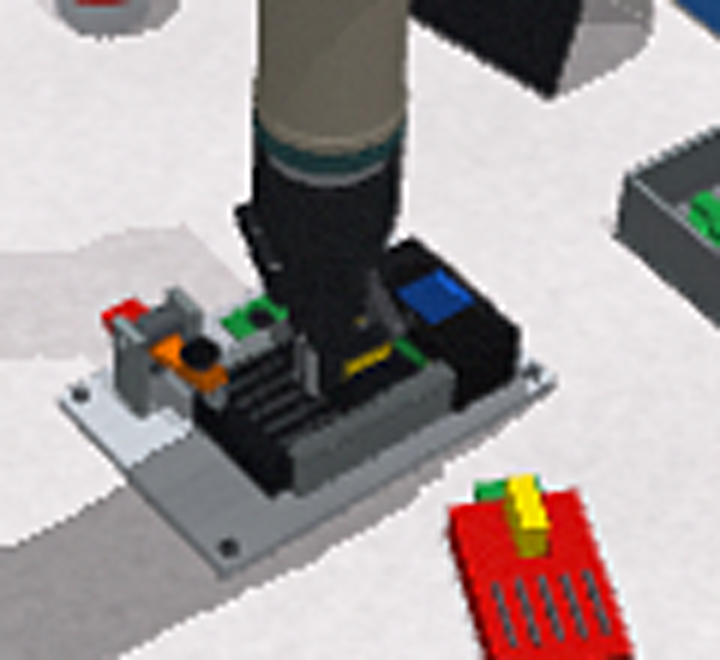

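```bash
python3 -m inch '[0,0.1,0,0,0,0,0, 0,0.1,0,0,0,0,0]'|grep -E 'pos|force'; python3 -m inch '[0,0.1,0,0,0,0,0, 0,0.1,0,0,0,0,0]'|grep -E 'pos|force'
```

```text
eef_pos: [547.9, -5.2, 39.3]
force: [-1.9, -0.2, -0.3]
eef_pos: [548.3, -5.2, 39.3]
force: [-2.9, 0.1, 1.8]
```

```bash
python3 -m inch '[0,0.1,0,0,0,0,0, 0,0.1,0,0,0,0,0]'|grep -E 'pos|force'
```

```text
eef_pos: [548.3, -5.2, 39.2]
force: [-4.6, -0.2, 4.5]
```

```bash
python3 -m inch '[0,0.1,0,0,0,0,0, 0,0.1,0,0,0,0,0]'|grep -E 'pos|force'
```

```text
eef_pos: [548.3, -5.2, 39.2]
force: [-6.7, -0.2, 6.2]
```

```bash
python3 -m inch '[0,0.1,0,0,0,0,0, 0,0.1,0,0,0,0,0]'|grep -E 'pos|force'
```

```text
eef_pos: [548.9, -5.1, 39.1]
force: [-7.0, -0.3, 5.8]
```

```bash
python3 -m inch '[0,0.1,0,0,0,0,0, 0,0.1,0,0,0,0,0]'|grep -E 'pos|force|rot'; python3 -c "
from cell import imaging
import cv2
i=imaging.get_image('side')['img'][:,:,::-1]; cv2.imwrite('pics/side4c.png',cv2.resize(i[195:265,270:350],None,fx=8,fy=8,interpolation=cv2.INTER_CUBIC))"
```

```text
eef_pos: [550.1, -5.1, 39.1]
tool_rot: [-1.571, 0.005, 0.036]
force: [-7.1, -0.8, 4.0]
```

View pics/side4c.png

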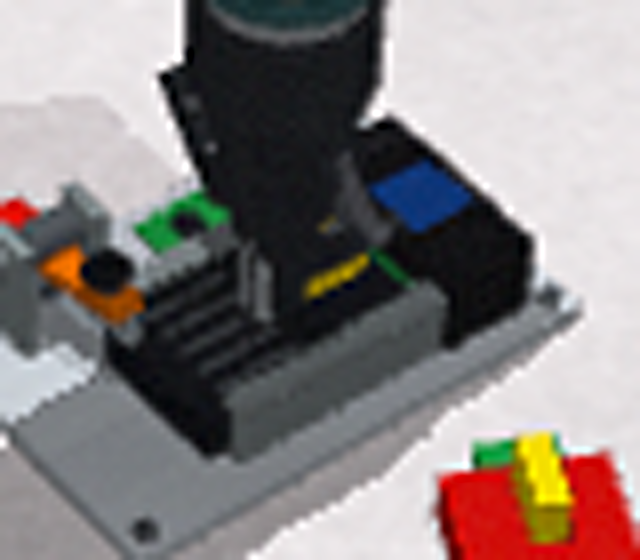

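```bash
python3 -m inch '[0,0.1,0,0,0,0,0, 0,0.1,0,0,0,0,0]'|grep -E 'pos|force'
```

```text
eef_pos: [551.1, -5.0, 39.1]
force: [-6.9, -0.5, 5.2]
```

```bash
python3 -m inch '[0,0.1,0,0,0,0,0, 0,0.1,0,0,0,0,0]'|grep -E 'pos|force'
```

```text
eef_pos: [552.2, -5.0, 39.1]
force: [-7.3, -0.8, 4.4]
```

```bash
python3 -m inch '[0,0.1,0,0,0,0,0, 0,0.1,0,0,0,0,0]'|grep -E 'pos|force'
```

```text
eef_pos: [553.1, -5.0, 39.1]
force: [-6.8, 0.1, 5.3]
```

```bash
python3 -m inch '[0,0.1,0,0,0,0,0, 0,0.1,0,0,0,0,0]'|grep -E 'pos|force'
```

```text
eef_pos: [554.0, -4.9, 39.1]
force: [-6.6, 0.2, 4.9]
```

```bash
python3 -m inch '[0,0.1,0,0,0,0,0, 0,0.1,0,0,0,0,0]'|grep -E 'pos|force'
```

```text
eef_pos: [554.0, -4.9, 39.0]
force: [-8.9, -0.1, 7.5]
```

```bash
python3 -m inch '[0,0.1,0,0,0,0,0, 0,0.1,0,0,0,0,0]'|grep -E 'pos|force'
```

```text
eef_pos: [554.1, -4.9, 39.0]
force: [-11.6, -0.0, 9.3]
```

```bash
python3 -m inch '[0,0.1,0,0,0,0,0, 0,0.1,0,0,0,0,0]'|grep -E 'pos|force'
```

```text
eef_pos: [554.1, -4.9, 38.9]
force: [-11.6, 0.0, 9.2]
```

```bash
python3 -m inch '[0,0.1,0,0,0,0,0, 0,0.1,0,0,0,0,0]'|grep -E 'pos|force'
```

```text
eef_pos: [554.1, -4.9, 38.9]
force: [-14.2, 0.7, 12.0]
```

```bash
python3 -c "
from cell import imaging
import cv2
i=imaging.get_image('side')['img'][:,:,::-1]; cv2.imwrite('pics/side5c.png',cv2.resize(i[195:265,270:350],None,fx=8,fy=8,interpolation=cv2.INTER_CUBIC))"
```

```text
(no output)
```

View pics/side5c.png

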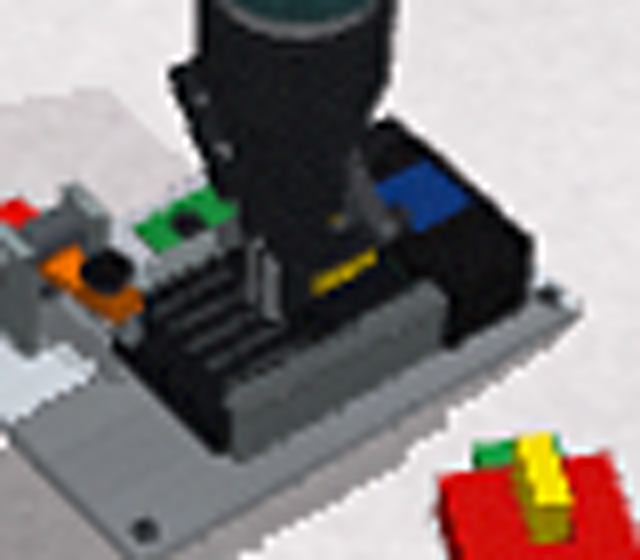

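```bash
python3 -m inch '[0,-0.7,0,0,0,0,0, 0,-1.5,0,0,0,0,0, 0,-2,0,0,0,0,0, 0,-2,-2,0,0,0,0, 0,-2,-6,0,0,0,0, 0,-2,-6,0,0,0,0, 0,-2,-6,0,0,0,0]'; python3 -c "
from cell import imaging
import cv2
i=imaging.get_image('side')['img'][:,:,::-1]; cv2.imwrite('pics/side6.png',i);cv2.imwrite('pics/side6c.png',cv2.resize(i[195:275,255:350],None,fx=8,fy=8,interpolation=cv2.INTER_CUBIC))"
```

```text
clock: 10.0
eef_pos: [541.9, -5.4, 100.2]
tool_rot: [-1.571, -0.003, 0.036]
force: [0.2, -0.6, -0.6]
width: 0.1
```

View pics/side6c.png

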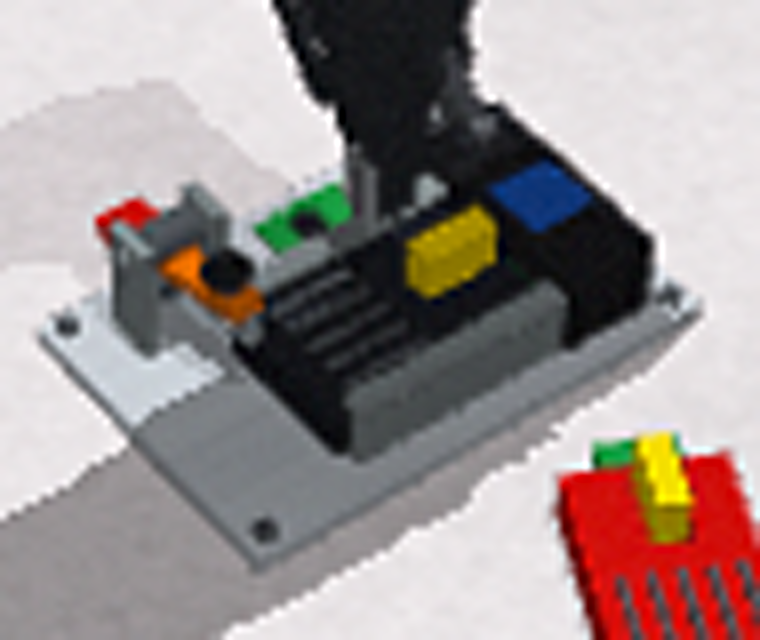

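```bash
python3 -m inch '[0,-1,-0.5,0.5,0,0,0, 0,-4,-0.5,2,0,0,0, 0,-5.4,-0.5,2.7,0,0,0, 0,-5.4,-0.5,2.7,0,0,0, 0,-5.4,-0.5,2.7,0,0,0, 0,-5.4,-0.5,2.7,0,0,0]'; python3 -c "
from cell import imaging,ctrl
import cv2
print(ctrl.read_state()['force'])
i=imaging.get_image('side')['img'][:,:,::-1]; cv2.imwrite('pics/side7.png',i);cv2.imwrite('pics/side7c.png',cv2.resize(i[175:265,240:340],None,fx=6,fy=6,interpolation=cv2.INTER_CUBIC))"
```

```text
clock: 10.65
eef_pos: [486.8, 19.3, 104.2]
tool_rot: [-1.571, -0.001, 0.035]
force: [0.2, 0.8, -0.3]
width: 0.1
[ 0.19140827  0.78383989 -0.2923324 ]
```

View pics/side7c.png

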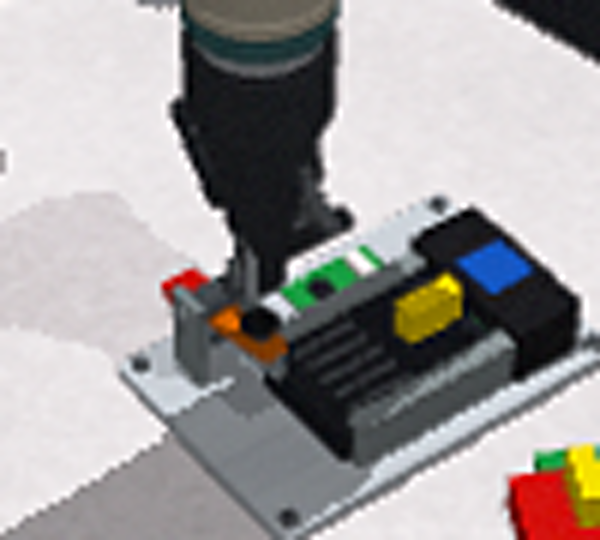

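```bash
python3 -m inch '[0,0,0.6,0,0,0,0, 0,0,1.2,0,0,0,0, 0,0,1.2,0,0,0,0]'|grep -E 'pos|force'; python3 -m inch '[0,0,0.1,0,0,0,0, 0,0,0.1,0,0,0,0]'|grep -E 'pos|force'
```

```text
eef_pos: [485.2, 19.4, 91.2]
force: [0.5, -0.2, -0.6]
eef_pos: [485.7, 19.6, 91.1]
force: [-0.2, -0.2, -1.1]
```

```bash
python3 -m inch '[0,0,0.1,0,0,0,0, 0,0,0.1,0,0,0,0]'|grep -E 'pos|force'; python3 -m inch '[0,0,0.1,0,0,0,0, 0,0,0.1,0,0,0,0]'|grep -E 'pos|force'
```

```text
eef_pos: [485.8, 19.6, 90.3]
force: [0.4, -0.3, -0.0]
eef_pos: [485.7, 19.6, 89.3]
force: [0.1, -0.0, 0.5]
```

```bash
python3 -m inch '[0,0,0.1,0,0,0,0, 0,0,0.1,0,0,0,0]'|grep -E 'pos|force'; python3 -m inch '[0,0,0.1,0,0,0,0, 0,0,0.1,0,0,0,0]'|grep -E 'pos|force'
```

```text
eef_pos: [485.7, 19.6, 88.2]
force: [-0.6, -1.0, -0.5]
eef_pos: [485.7, 19.6, 87.2]
force: [0.0, -0.8, -0.1]
```

```bash
python3 -m inch '[0,0,0.1,0,0,0,0, 0,0,0.1,0,0,0,0]'|grep -E 'pos|force'; python3 -m inch '[0,0,0.1,0,0,0,0, 0,0,0.1,0,0,0,0]'|grep -E 'pos|force'
```

```text
eef_pos: [485.7, 19.6, 86.2]
force: [0.7, 0.7, 0.2]
eef_pos: [485.7, 19.6, 85.2]
force: [0.3, -0.5, -0.1]
```

```bash
python3 -m inch '[0,0,0.1,0,0,0,0, 0,0,0.1,0,0,0,0]'|grep -E 'pos|force'; python3 -m inch '[0,0,0.1,0,0,0,0, 0,0,0.1,0,0,0,0]'|grep -E 'pos|force'; python3 -m inch '[0,0,0.1,0,0,0,0, 0,0,0.1,0,0,0,0]'|grep -E 'pos|force'
```

```text
eef_pos: [485.7, 19.6, 84.2]
force: [0.2, -0.3, -0.0]
eef_pos: [485.7, 19.6, 83.2]
force: [0.1, 0.9, 0.2]
eef_pos: [485.7, 19.6, 82.2]
force: [-0.8, -0.1, -0.5]
```

```bash
python3 -m inch '[0,0,0.1,0,0,0,0, 0,0,0.1,0,0,0,0]'|grep -E 'pos|force'; python3 -m inch '[0,0,0.1,0,0,0,0, 0,0,0.1,0,0,0,0]'|grep -E 'pos|force'
```

```text
eef_pos: [485.7, 19.6, 81.2]
force: [0.2, 0.6, -0.0]
eef_pos: [485.7, 19.6, 80.2]
force: [0.2, 0.3, 0.9]
```

```bash
python3 -m inch '[0,0,0.1,0,0,0,0, 0,0,0.1,0,0,0,0]'|grep -E 'pos|force'; python3 -m inch '[0,0,0.1,0,0,0,0, 0,0,0.1,0,0,0,0]'|grep -E 'pos|force'
```

```text
eef_pos: [485.9, 19.5, 79.4]
force: [-0.9, -0.4, 4.5]
eef_pos: [485.8, 19.2, 78.4]
force: [-1.4, -1.3, 4.5]
```

```bash
python3 -m inch '[0,0,0.1,0,0,0,0, 0,0,0.1,0,0,0,0]'|grep -E 'pos|force'; python3 -m inch '[0,0,0.1,0,0,0,0, 0,0,0.1,0,0,0,0]'|grep -E 'pos|force'
```

```text
eef_pos: [485.9, 19.1, 77.3]
force: [-0.0, -2.1, 4.5]
eef_pos: [486.0, 19.4, 76.2]
force: [-0.1, -2.8, 3.7]
```

```bash
python3 -m inch '[0,0,0.1,0,0,0,0, 0,0,0.1,0,0,0,0]'|grep -E 'pos|force'; python3 -m inch '[0,0,0.1,0,0,0,0, 0,0,0.1,0,0,0,0]'|grep -E 'pos|force'
```

```text
eef_pos: [486.0, 19.5, 75.2]
force: [0.0, -2.0, 3.5]
eef_pos: [485.9, 19.7, 74.2]
force: [1.0, -2.0, 2.4]
```

```bash
python3 -m inch '[0,0,0.1,0,0,0,0, 0,0,0.1,0,0,0,0]'|grep -E 'pos|force'; python3 -m inch '[0,0,0.1,0,0,0,0, 0,0,0.1,0,0,0,0]'|grep -E 'pos|force'
```

```text
eef_pos: [485.9, 19.6, 73.2]
force: [1.2, -1.3, 2.4]
eef_pos: [485.9, 19.6, 72.2]
force: [1.4, -2.8, 2.7]
```

```bash
python3 -m inch '[0,0,0.1,0,0,0,0, 0,0,0.1,0,0,0,0]'|grep -E 'pos|force'; python3 -m inch '[0,0,0.1,0,0,0,0, 0,0,0.1,0,0,0,0]'|grep -E 'pos|force'; python3 -c "
from cell import imaging,ctrl
import cv2
i=imaging.get_image('side')['img'][:,:,::-1]; cv2.imwrite('pics/side8c.png',cv2.resize(i[175:265,240:340],None,fx=6,fy=6,interpolation=cv2.INTER_CUBIC))"
```

```text
eef_pos: [485.8, 19.7, 71.2]
force: [0.5, -2.0, 3.4]
eef_pos: [485.7, 19.7, 70.1]
force: [1.1, -2.5, 2.7]
```

View pics/side8c.png

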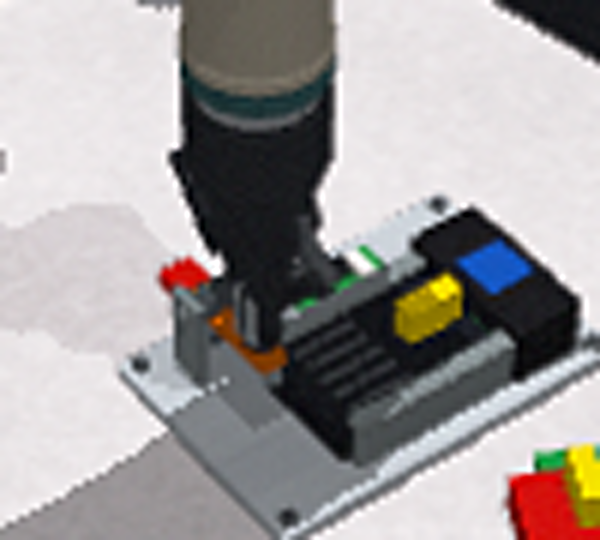

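```bash
python3 -c "
from cell import imaging
import cv2,numpy as np
i=imaging.get_image('side')['img'][:,:,::-1]; cv2.imwrite('pics/side8.png',i)
L=[cv2.resize(cv2.imread('pics/side%s.png'%n)[205:260,295:345],None,fx=7,fy=9,interpolation=cv2.INTER_NEAREST) for n in(7,8)]
cv2.imwrite('pics/cmp.png',np.hstack(L))"
```

```text
(no output)
```

View pics/cmp.png

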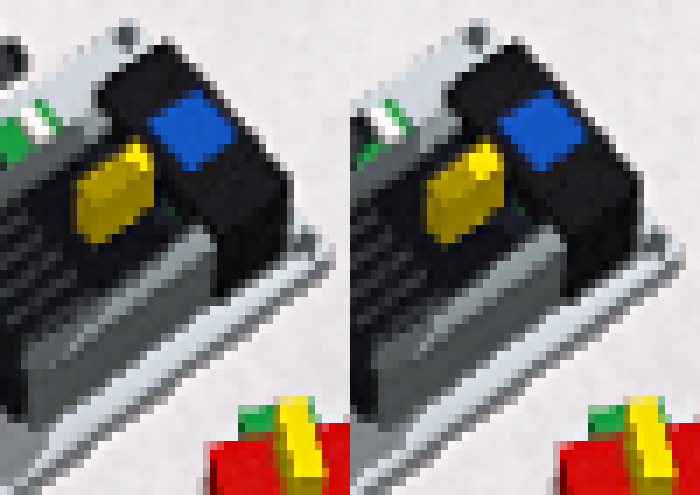

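```bash
python3 - <<'E'
from h import *
import cv2
O=[('side',S(428,125),(50,47,52)),('side',S(510,76),(95,47,52)),('side',S(657,205),(95,-47,52)),('side',S(572,252),(50,-47,52)),
('side',S(349,366),(-55,-37,44)),]
B=[('side',S(u,v),a,b) for u,v,a,b in[(38,293,-1,1),(262,533,-1,-1),(703,265,1,-1)]]
f=lambda p:np.concatenate([proj(c,d2w(p,X))-uv for c,uv,X in O]+[proj(c,d2w(p,(115*a,19.7+77.5*b,12)))-uv for c,uv,a,b in B])
p=least_squares(f,[600,0,0],loss='soft_l1').x;print(p,f(p).round(1))
i=cv2.imread('pics/side7.png');k=10;x0,y0=290,200
im=cv2.resize(i[y0:y0+58,x0:x0+60],None,fx=k,fy=k,interpolation=cv2.INTER_NEAREST)
def dr(P,col):
    q=[tuple(int(v) for v in ((proj('side',d2w(p,X))-[x0,y0]+.5)*k)) for X in P]
    for a,b in zip(q,q[1:]): cv2.line(im,a,b,col,1)
dr([(50,47,52),(95,47,52),(95,-47,52),(50,-47,52),(50,47,52)],(255,255,255))
for s,col in((-5,(0,255,0)),(-8,(0,0,255))):
    a,b=s+13,s+49
    dr([(a,-7,36),(b,-7,36),(b,-7,60),(a,-7,60),(a,-7,36)],col); dr([(a,-7,60),(a,7,60),(b,7,60),(b,-7,60)],col)
cv2.imwrite('pics/ov.png',im)
E
```

```text
[ 5.54710852e+02 -6.61291981e+00  4.12029268e-02] [-0.3 -0.4 -0.1 -0.   0.2  0.   0.2  0.3  0.3  0.6 -0.6 -0.1 -0.  -0.6
  0.2  0.1]
```

View pics/ov.png

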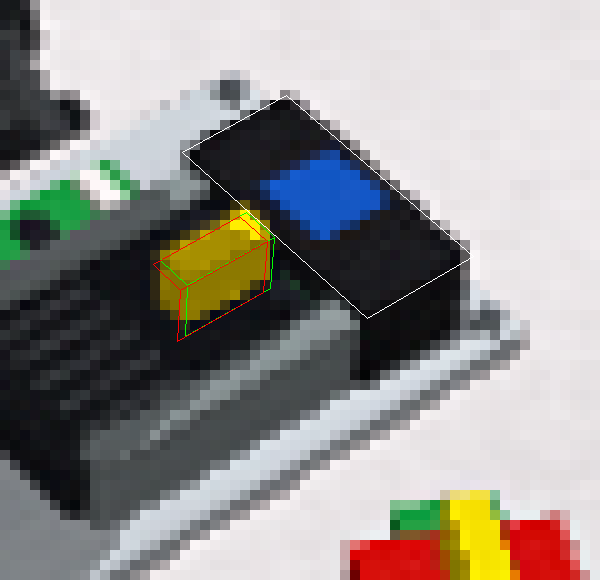

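```bash
python3 - <<'E'
from h import *
import cv2
p=[554.71,-6.61,.0412]
x0,y0=290,208;k=10;out=[]
for n,ss in((0,(-18,-21)),(7,(-5,-8))):
  i=cv2.imread(f'pics/side{n}.png')
  im=cv2.resize(i[y0:y0+40,x0:x0+38],None,fx=k,fy=k,interpolation=cv2.INTER_NEAREST)
  im=cv2.convertScaleAbs(im,alpha=2.)
  def dr(P,col):
    q=[tuple(int(v) for v in ((proj('side',d2w(p,X))-[x0,y0]+.5)*k)) for X in P]
    for a,b in zip(q,q[1:]): cv2.line(im,a,b,col,1)
  dr([(50,47,52),(95,47,52),(95,-47,52),(50,-47,52),(50,47,52)],(255,255,255))
  for s,col in zip(ss,((0,255,0),(0,0,255))):
    a,b=s+13,s+49
    dr([(a,-7,36),(b,-7,36),(b,-7,60),(a,-7,60),(a,-7,36)],col); dr([(a,-7,60),(a,7,60),(b,7,60),(b,-7,60)],col)
  out.append(im)
cv2.imwrite('pics/ov2.png',np.hstack(out))
E
```

```text
(no output)
```

View pics/ov2.png

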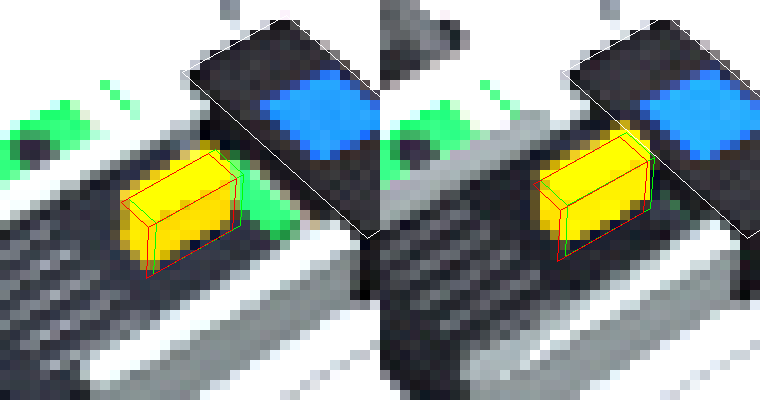

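```bash
python3 -m inch '[0,0,-0.3,0,0,0,0, 0,0,-0.6,0,0,0,0, 0,0,-0.9,0,0,0,0, 0,0,-1.3,0,0,0,0, 0,0,-2,0,0,0,0, 0,0,-3.2,0,0,0,0, 0,2.5,-3.2,-1.2,0,0,0, 0,5.4,-3.2,-2.6,0,0,0, 0,5.4,-3,-2.6,0,0,0, 0,5.4,-3,-2.6,0,0,0]';python3 -c "
from cell import imaging,ctrl
import cv2
i=imaging.get_image('side')['img'][:,:,::-1]; cv2.imwrite('pics/side9c.png',cv2.resize(i[195:265,250:340],None,fx=8,fy=8,interpolation=cv2.INTER_CUBIC))"
```

```text
clock: 16.5
eef_pos: [540.5, -5.1, 100.6]
tool_rot: [-1.571, 0.001, 0.034]
force: [-0.7, 0.3, 0.3]
width: -0.1
```

View pics/side9c.png

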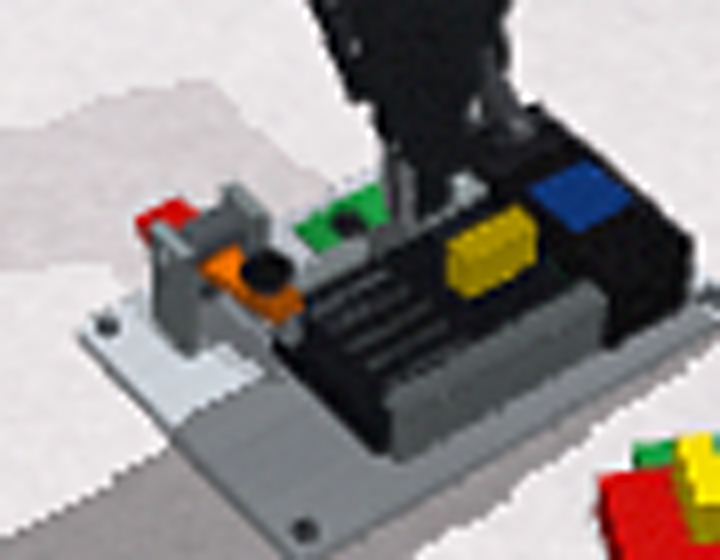

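```bash
python3 -m inch '[0,-0.1,4,0,0,0,0, 0,-0.1,6,0,0,0,0, 0,-0.1,6.2,0,0,0,0, 0,0.5,6.2,0,0,0,0, 0,1.0,6.2,0,0,0,0, 0,1.0,6.2,0,0,0,0]'; python3 -m inch '[0,0.1,0,0,0,0,0, 0,0.2,0,0,0,0,0, 0,0.2,0,0,0,0,0]'|grep -E 'pos|force'
```

```text
clock: 17.15
eef_pos: [552.7, -3.9, 39.6]
tool_rot: [-1.571, -0.004, 0.036]
force: [-0.5, 0.1, -0.2]
width: 0.1
eef_pos: [552.8, -4.0, 38.6]
force: [-0.2, 0.1, -0.4]
```

```bash
python3 -m inch '[0,0.1,0,0,0,0,0, 0,0.1,0,0,0,0,0]'|grep -E 'pos|force';python3 -m inch '[0,0.1,0,0,0,0,0, 0,0.1,0,0,0,0,0]'|grep -E 'pos|force'
```

```text
eef_pos: [553.7, -4.0, 38.3]
force: [1.2, -0.2, 0.4]
eef_pos: [554.1, -4.0, 38.2]
force: [-1.9, -0.2, 0.8]
```

```bash
python3 -m inch '[0,0.1,0,0,0,0,0, 0,0.1,0,0,0,0,0]'|grep -E 'pos|force';python3 -m inch '[0,0.1,0,0,0,0,0, 0,0.1,0,0,0,0,0]'|grep -E 'pos|force'
```

```text
eef_pos: [554.1, -4.0, 38.1]
force: [-4.4, 0.7, 3.6]
eef_pos: [554.0, -4.0, 38.0]
force: [-7.0, -0.6, 4.9]
```

```bash
python3 -m inch '[0,0.1,0,0,0,0,0, 0,0.1,0,0,0,0,0]'|grep -E 'pos|force';python3 -m inch '[0,0.1,0,0,0,0,0, 0,0.1,0,0,0,0,0]'|grep -E 'pos|force'
```

```text
eef_pos: [554.0, -4.0, 38.0]
force: [-8.5, -0.3, 7.1]
eef_pos: [554.0, -4.0, 37.9]
force: [-9.9, -0.2, 8.8]
```

```bash
python3 -m inch '[0,0.1,0,0,0,0,0, 0,0.1,0,0,0,0,0]'|grep -E 'pos|force';python3 -m inch '[0,0.1,0,0,0,0,0, 0,0.1,0,0,0,0,0]'|grep -E 'pos|force'
```

```text
eef_pos: [554.0, -4.0, 37.8]
force: [-13.0, 0.4, 9.1]
eef_pos: [554.0, -4.1, 37.7]
force: [-13.2, -1.0, 11.7]
```

```bash
python3 -m inch '[0,0.1,0,0,0,0,0, 0,0.1,0,0,0,0,0]'|grep -E 'pos|force'
```

```text
eef_pos: [554.0, -4.1, 37.6]
force: [-16.0, -0.7, 12.1]
```

```bash
python3 -m inch '[0,0.1,0,0,0,0,0, 0,0.1,0,0,0,0,0]'|grep -E 'pos|force'
```

```text
eef_pos: [554.0, -4.1, 37.6]
force: [-17.7, -0.4, 14.7]
```

```bash
python3 -m inch '[0,-0.9,0,0,0,0,0, 0,-2,0,0,0,0,0, 0,-2.2,0,0,0,0,0, 0,-2.2,-3,0,0,0,0, 0,-2.2,-6.6,0,0,0,0, 0,-4.5,-6.6,1.2,0,0,0, 0,-7.5,-6.6,2.6,0,0,0, 0,-7.5,-6.2,2.6,0,0,0, 0,-7.5,-5,2.6,0,0,0, 0,-7.5,-4.7,2.6,0,0,0, 0,-7.5,-4.7,2.6,0,0,0, 0,-7.5,-4.7,2.6,0,0,0]'; python3 -c "
from cell import imaging,ctrl
import cv2
i=imaging.get_image('side')['img'][:,:,::-1]; cv2.imwrite('pics/side10c.png',cv2.resize(i[195:265,250:340],None,fx=8,fy=8,interpolation=cv2.INTER_CUBIC))"
```

```text
clock: 20.65
eef_pos: [487.5, 19.3, 84.9]
tool_rot: [-1.571, -0.0, 0.035]
force: [-1.2, 0.5, -0.6]
width: -0.1
```

View pics/side10c.png

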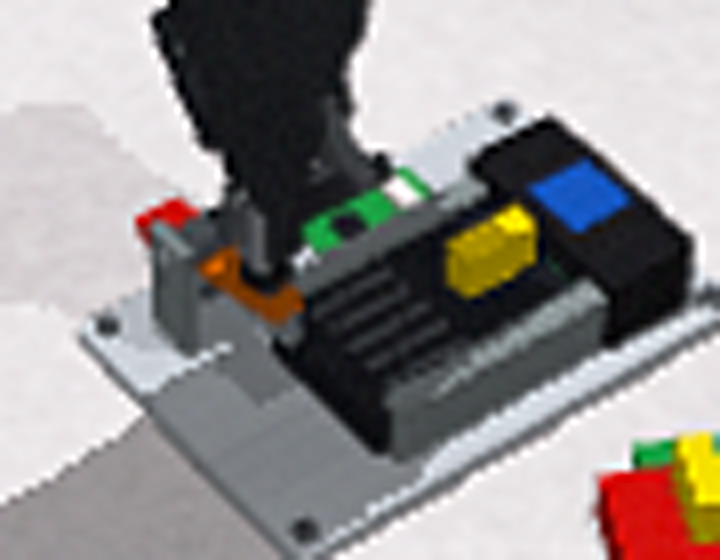

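```bash
python3 -m inch '[0,0,0.2,0,0,0,0, 0,0,0.4,0,0,0,0, 0,0,0.5,0,0,0,0, 0,0,0.6,0,0,0,0, 0,0,0.7,0,0,0,0, 0,0,0.8,0,0,0,0]'|grep -E 'pos|force'; python3 -m inch '[0,0,0.1,0,0,0,0, 0,0,0.2,0,0,0,0, 0,0,0.3,0,0,0,0, 0,0,0.4,0,0,0,0]'|grep -E 'pos|force';
```

```text
eef_pos: [486.8, 19.0, 77.5]
force: [-0.3, -3.0, 5.2]
eef_pos: [487.0, 19.6, 73.2]
force: [0.4, -1.5, 4.5]
```

```bash
python3 -m inch '[0,0,0.1,0,0,0,0, 0,0,0.2,0,0,0,0, 0,0,0.3,0,0,0,0]'|grep -E 'pos|force'; python3 -m inch '[0,0,0.1,0,0,0,0, 0,0,0.1,0,0,0,0]'|grep -E 'pos|force';
```

```text
eef_pos: [486.9, 19.7, 70.2]
force: [1.0, -2.3, 3.0]
eef_pos: [486.8, 19.8, 69.1]
force: [-0.4, -1.8, 2.3]
```

```bash
python3 -m inch '[0,0,0.1,0,0,0,0, 0,0,0.1,0,0,0,0]'|grep -E 'pos|force'; python3 -m inch '[0,0,0.1,0,0,0,0, 0,0,0.1,0,0,0,0]'|grep -E 'pos|force';
```

```text
eef_pos: [486.8, 19.8, 68.2]
force: [0.2, -1.7, 2.0]
eef_pos: [486.7, 19.7, 67.2]
force: [0.8, -1.2, 2.4]
```

```bash
python3 -m inch '[0,0,0.1,0,0,0,0, 0,0,0.1,0,0,0,0]'|grep -E 'pos|force'; python3 -m inch '[0,0,0.1,0,0,0,0, 0,0,0.1,0,0,0,0]'|grep -E 'pos|force';
```

```text
eef_pos: [486.7, 19.7, 66.2]
force: [-0.6, -2.1, 1.1]
eef_pos: [486.7, 19.7, 65.2]
force: [1.6, -0.8, 0.8]
```

```bash
python3 -m inch '[0,0,0.1,0,0,0,0, 0,0,0.1,0,0,0,0]'|grep -E 'pos|force'; python3 -m inch '[0,0,0.1,0,0,0,0, 0,0,0.1,0,0,0,0]'|grep -E 'pos|force'
```

```text
eef_pos: [486.6, 19.8, 64.1]
force: [-0.2, -0.8, 1.1]
eef_pos: [486.5, 19.9, 63.1]
force: [-0.1, 0.0, 0.1]
```

```bash
python3 -m inch '[0,0,0.1,0,0,0,0, 0,0,0.1,0,0,0,0]'|grep -E 'pos|force'; python3 -c "
from cell import imaging,ctrl
import cv2
i=imaging.get_image('side')['img'][:,:,::-1]; cv2.imwrite('pics/side11c.png',cv2.resize(i[195:265,250:340],None,fx=8,fy=8,interpolation=cv2.INTER_CUBIC))"
```

```text
eef_pos: [486.5, 19.9, 62.1]
force: [0.2, 0.0, 0.1]
```

View pics/side11c.png

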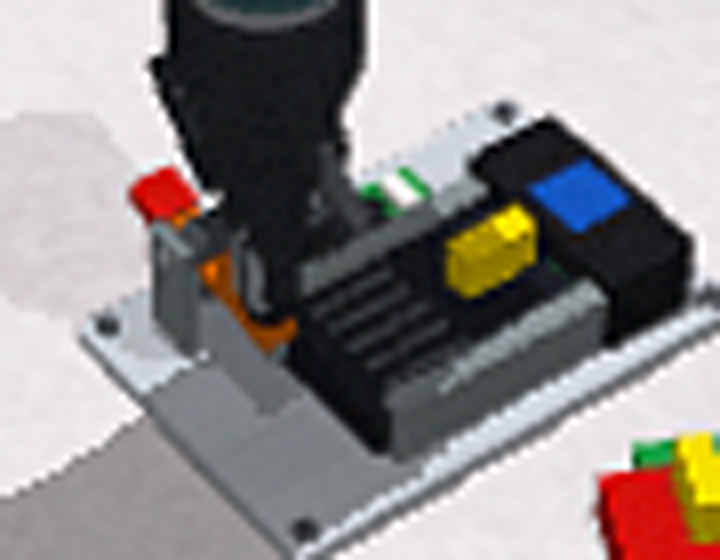

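```bash
python3 -m inch '[0,0,-0.5,0,0,0,0, 0,0,-2,0,0,0,0, 0,0,-6,0,0,0,0, 0,0,-10,0,0,0,0, 0,-4,-12,6,0,0,0, 0,-6,-12,11,0,0,0, 0,-6,-12,16,0,0,0, 0,-6,-12,18,0,0,0, 0,-6,-12,18,0,0,0, 0,-6,-12,18,0,0,0]'; python3 -c "
from cell import imaging,ctrl
import cv2
for n,(a,b,c,d) in(('side',(195,265,250,340)),('top',(160,245,245,325))):
  i=imaging.get_image(n)['img'][:,:,::-1]; cv2.imwrite('pics/%s12.png'%n,i);cv2.imwrite('pics/%s12c.png'%n,cv2.resize(i[a:b,c:d],None,fx=7,fy=7,interpolation=cv2.INTER_CUBIC))"
```

```text
clock: 24.65
eef_pos: [419.9, 198.6, 182.6]
tool_rot: [-1.571, -0.0, 0.039]
force: [0.5, -0.4, -0.6]
width: -0.1
```

View pics/side12c.png

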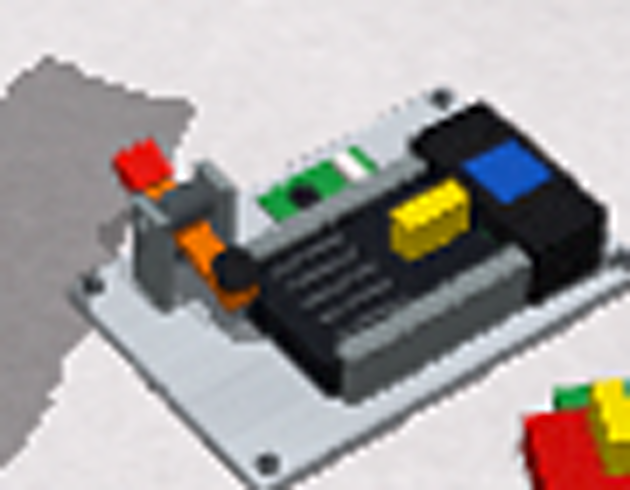

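View pics/top12c.png

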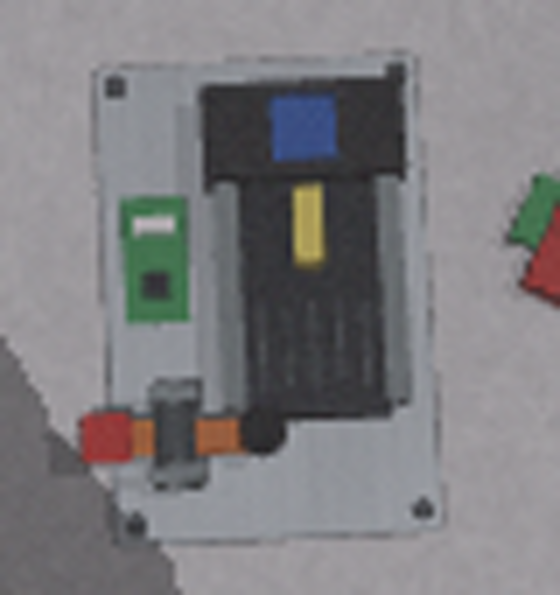

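View pics/top12.png

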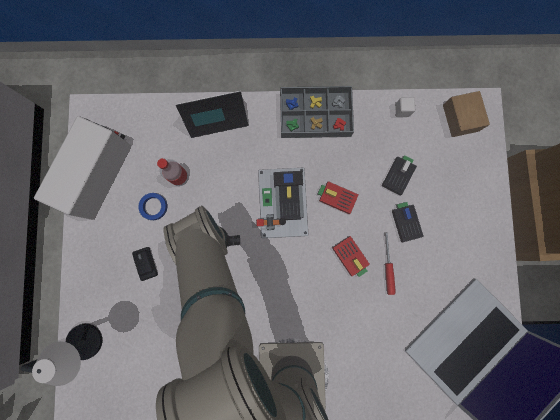

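```bash
python3 -m inch '[0,0,-1,0,0,0,0, 0,0,-2,0,0,0,0, 0,0,-2,0,0,0,0]'; python3 -c "
import cv2,numpy as np
a=cv2.imread('pics/side0.png').astype(int);b=cv2.imread('pics/side12.png').astype(int)
cv2.imwrite('pics/pair.png',np.hstack([a[110:400,160:440],b[110:400,160:440]]))"
```

```text
clock: 25.05
eef_pos: [421.8, 197.1, 204.0]
tool_rot: [-1.569, -0.003, 0.034]
force: [-0.5, 0.8, -0.7]
width: 0.0[ WARN:0@0.042] global loadsave.cpp:1063 imwrite_ Unsupported depth image for selected encoder is fallbacked to CV_8U.
```

View pics/pair.png

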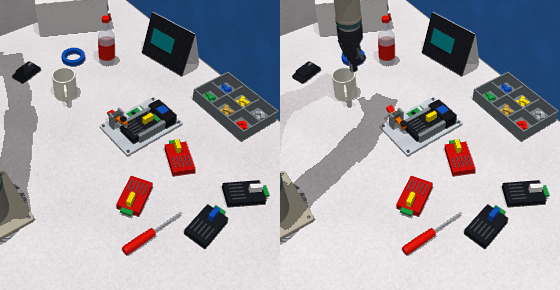

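Everything else sits where it was at the start, the sled is flush with the socket and the catch is closed, so I am handing the job in.

```bash
python3 -c "
from cell import finish_job
print(finish_job())"
```

```text
the job is handed in; nothing more can be done
None
```

The sled is home in the socket and the catch is locked closed behind it. I handed the job in at about 25 s of the 42 s allowed.

- **Sled:** I pushed the rear of the yellow fin with closed fingers in steps of about 1 mm. The sled travelled about 15 mm, with about 7 N while the plug was going in. It then stopped hard at x = 554.
- **Second push:** A one-pixel greenish line was still visible at the shoulder in the side view. I let go of the half-pressed catch, which sprang back open, and pushed the sled again up to 17.7 N. It did not move, so I took it as home. The faint line was still there in the later side pictures, but the top view shows the sled flush with the socket.
- **Catch:** I felt the screw head at about 80 mm. It took at most about 5 N to press, falling to zero at about 63 mm as the catch snapped shut. The last pictures show the catch arm tilted closed behind the sled.
- **Last checks:** The robot was clear of everything, with the force reading under about 1 N (its usual noise). The other objects look unmoved in the before and after pictures. The tape was partly hidden by the gripper in the side view, but it shows in place in the top view. The arm hid the mug in the top view, but it shows in place in the side view.

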